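Reset the tripped breaker under the push-latch flap

ROBOT

A 7-joint arm with a two-finger parallel gripper is mounted at the origin on a cart in front of the work surface, level with it; the furniture and walls round the work are solid. World frame = base frame: x ahead of the robot, y to its left, z up, the work surface at z = 0. Lengths are in m, angles in rad, forces in N, time in s.
With the tool pointing down it reaches from about 0.4 to 0.875 m from the base axis. Payload 6.5 kg.
Tool frame: the origin (TCP) lies at the very end of the fingers, on their centre line; the grasp point (between the pads) lies r.grip_point_offset behind it (r.grip_point_offset is the distance from the TCP to the grasp point, in m); z points along the fingers, y is the line along which they close (so a half turn about z gives the same grasp; the last joint's range is limited). The gripper opens to 85 mm and grips with 20 to 120 N. Pads are 22 mm wide; open, the fingers measure 114 mm over their backs; the gripper's body (76 mm by 85 mm) begins 54 mm behind the grasp point. The pads swing forward as they close: fully open they stand 13 mm farther back than shut.
Start: joints at [-1.224, 0.536, -0.004, 1.538, 0.003, 1.067, -0.071], TCP at [0.261, 0.595, 0.231] pointing down, gripper open.
Joint ranges: [-2.7, 2.7], [-0.37, 2.16], [-1.27, 1.26], [0.24, 2.4], [-1.31, 4.45], [0.19, 1.91], [-2.76, 2.76]. Speed limits (rad/s): [2.39, 2.39, 3.14, 3.14, 3.14, 3.14, 3.14].

INTERFACE

Orientations are given as a rotation vector (axis times angle).
In Python, from cell import sensors, viewer, r gives the robot as it stands.
- The arm moves only by the shell command python3 -m handwheel 'ROWS'. ROWS is JSON, a list of rows, each an object of numbers: "jaw": the opening, from 0 (shut) to 1 (fully open); "x", "y", "z": the shift along the tool's x, y, z in mm; "yaw": the turn about the tool's z in degrees. In form: [{"jaw": .., "x": .., "y": .., "z": .., "yaw": ..}, ...]. A call has 1 to 8 rows; each row shifts and turns the commanded pose from where the row before left it, along the tool's axes as they then stand; what a row does not reach is not made up. A row lasts 1/10 s, in which the tool goes at most 50 mm and 8.59 degrees, less where a joint would pass 70% of its speed; a pose out of reach is approached as far as the arm can. A call with a gripper value outside its range is refused whole. The fingers move at their own pace and stop on an object; the grip force is fixed at half the most. Time passes only in rows, so rows that do not move let the fingers close. It gives the time, the measured TCP pose, the force, the opening and the grip force at its end, in the units of the state.
- sensors.state(): the state, without advancing time (a new reading comes with each control period).
- viewer.grab_frame(name): name is "scene" or "side" or "wrist"; returns a dict with "pixels" (400x640x3 uint8, red, green, blue), "mtx" (3x3 intrinsics, pixels), "D" ([k1, k2, p1, p2, k3] as OpenCV has them; the pictures are not rectified), "position" and "attitude" of the camera in the world. Camera axes: x right, y down, z forward; pixel columns grow to the right and rows downward; lengths in m; the calibration is good to about 2 mm. A picture is of the moment at which its call begins. There is no depth.
- r.hand_in(): hands the job in; it is judged then, once.
The state is a dict: "time": time; "q": joint angles; "joint_vel": joint speeds; "joint_torque": joint torques, N m; "ee_pos": TCP position; "ee_rot": TCP orientation; "ft_force": force on the tool from outside, world axes, zero at the start; "wrist_torque": the same for the moment, N m; "width": opening from 0.0 (shut) to 1.0 (fully open); "gripper_force": force on a finger pad.
Only numpy, scipy, OpenCV 4.12 (cv2) and the standard library are available. Lean on these libraries where they do the work, as an engineer would, in place of code of your own. Each camera call takes 0.05 s, during which the arm holds its last target. There are 200 camera calls.

TASK

A breaker in the grey bench power box has tripped. Press the free edge of the box's black push-latch flap down and let go so that it springs fully open, push the one breaker button that stands out down until it stays in, then swing the flap over and press it down until it latches and stays shut by itself. Only push with the fingers; pick nothing up, and leave the loose things on the bench where they lie.

Things in the scene. Friction and masses are not known exactly. Their poses are not given: they have to be found in the camera images.
- power_box: grey sheet-steel bench power box, fixed to the bench, 160 mm (its x) x 190 mm (y) x 75 mm high. Origin at the centre of its underside, z up; its front, with four round sockets and a rocker switch, faces -x, roughly towards the robot. Its deck (top) has a bay, 87 x 129 mm, closed by a black flap hinged at the bay's far (+x) edge; the near rim has a finger notch 66 mm wide, 10 mm deep
- panel_mid (a point): centre of the row of breakers, on the aluminium panel inside the bay, 24 mm below the deck and 36 mm in front of the hinge axis; axes as the box's. Three push-to-reset breakers stand along the box's y, 36 mm apart, in any order. In front of the panel, from 57 mm before the hinge axis, is the latch pocket, with a sprung pin and a plunger that rises to deck height when the flap is open
- flap (a joint): angle of the black push-latch flap, rad: 0 = latched shut, flush with the deck; 2.15 = open stop (standing, leaning back 33 degrees from upright, away from the robot); negative = pressed in. Press the latched flap's free edge to its stop (-0.076, 6 mm below flush, about 4 N) and let go: a plunger and a light damped hinge spring swing it fully open in about 4 s. It stays open
- flap_press (a point): point on the flap's outer face, on four small ribs in the middle near its free edge, where it is pressed: 68 mm from the hinge axis, 19 mm from the free edge. Moves with the flap; z = its outward normal, x towards the hinge. To relatch, press here to the stop, -0.076 rad or 5 mm below flush here, and let go: it rises to flush and stays. Not pressed that far, it swings open again
- flap_mid (a point): point in the middle of the flap's outer face, 50 mm from the hinge axis; axes as flap_press. The plate is 83 mm long, 126 mm wide, 4 mm thick. To shut it, push this outer face, which looks away from the robot while it is open, over towards the robot and down, against 1 to 2 N, and about 4 N in the last 6 mm
- flap_hinge (a point): middle of the flap's hinge axis, 3 mm above the deck, fixed to the box; axes as the box's: y runs along the hinge, and the shut flap reaches from here to -x. The flap's outer face lies in a plane 3 mm from this axis (beneath it when shut). Fully open, its free edge stands 73 mm above this axis and 47 mm behind it, and a latch striker 29 mm long stands out of its inner face near the free edge
- button_1 (a joint): travel of breaker 1's push button, m: 0 = out (tripped), 0.008 = in (set). Snap action: pushed straight down past half its travel, with about 4 N, it snaps in and stays. This breaker has tripped: it starts at 0; it can be at any of the three places
- button_1_top (a point): centre of the top face of breaker 1's button (black, 12 mm across, in a steel collar 21 mm across and 3 mm high); moves with it; z up. Out, the top is 14 mm above the panel and 10 mm below the deck; in, 6 mm above the panel and 18 mm below the deck
- button_2 (a joint): travel of breaker 2's push button, m: 0 = out (tripped), 0.008 = in (set). Snap action: pushed straight down past half its travel, with about 4 N, it snaps in and stays. Starts in
- button_2_top (a point): centre of the top face of breaker 2's button (black, 12 mm across, in a steel collar 21 mm across and 3 mm high); moves with it; z up. Out, the top is 14 mm above the panel and 10 mm below the deck; in, 6 mm above the panel and 18 mm below the deck
- button_3 (a joint): travel of breaker 3's push button, m: 0 = out (tripped), 0.008 = in (set). Snap action: pushed straight down past half its travel, with about 4 N, it snaps in and stays. Starts in
- button_3_top (a point): centre of the top face of breaker 3's button (black, 12 mm across, in a steel collar 21 mm across and 3 mm high); moves with it; z up. Out, the top is 14 mm above the panel and 10 mm below the deck; in, 6 mm above the panel and 18 mm below the deck
- screwdriver: loose screwdriver with a chunky handle, 178 mm long, 31 mm wide, 27 mm high, lying near the front edge of the bench; origin at the centre of its underside; a bystander
- tweezers_1: loose black tweezers, 165 mm long, 15 mm wide, 8 mm high, lying to the right of the box; origin at the centre of their underside; a bystander
- flux_tub: loose round white tub with a blue lid, 45 mm in diameter, 23 mm high, behind the box; origin at the centre of its underside; a bystander
- fuse_box: loose small plain white carton, 62 x 40 x 20 mm, behind the box; origin at the centre of its underside; a bystander
- vga_adapter: loose small blue plug adapter, 58 x 34 x 16 mm, behind the box; origin at the centre of its underside; a bystander

How it is judged:
On the way, in this order (a step that is already met when the one before it is completed fails the run):
1. the flap has sprung open (value of joint flap above 1.7 rad), for 0.1 s.
2. with the flap open, the tripped breaker's button is in and stays in untouched (value of joint flap above 1 rad and contact force between button_1 and the fingers below 0.1 N and value of joint each of button_1, button_2, button_3 above 0.0065 m), for 0.1 s.
3. the flap is shut and latched, untouched by the robot (value of joint flap between -0.02 and 0.03 rad and contact force between flap and the arm below 0.1 N and contact force between flap and the fingers below 0.1 N), for 0.2 s.
At the end, for the whole second after the job is handed in: the flap is latched shut by itself (joint between -0.02 and 0.03 rad, still), all three breaker buttons are in (travel over 6.5 of 8 mm) and no loose thing lies more than 30 mm from where it lay at the start (value of joint flap between -0.02 and 0.03 rad and velocity of joint flap between -0.05 and 0.05 rad/s and value of joint each of button_1, button_2, button_3 above 0.0065 m and not (distance of any of screwdriver, tweezers_1, flux_tub, fuse_box, vga_adapter from where it was at the start of the episode above 0.03 m)); the robot touches nothing.
It fails at once if the flap or the tripped breaker is pressed by the arm rather than by the fingers (over 10 N) (contact force between any of flap, button_1 and the arm above 10 N).
It fails at once if a loose thing on the bench is picked up or pushed away (moved more than 30 mm) (distance of any of screwdriver, tweezers_1, flux_tub, fuse_box, vga_adapter from where it was at the start of the episode above 0.03 m).
It also fails if it takes over 58 s, if anything falls off the work surface, if the arm or the gripper's body presses on something with over 40 N, if the wrist force passes 120 N, or if a joint passes its speed limit or range.

## Working session

There is one attempt and no reset: what is moved stays moved. The work goes in short steps, Python scripts to look and compute and a shell command to move; the robot and the scene stay as the last step left them, time stands still between calls to the robot, and variables do not carry over. Pictures are saved under pics/ and viewed, at most 10 in all, crops included, and the job is handed in when it is done.

```bash
mkdir -p pics; ls
python3 - <<'E'
from cell import sensors, viewer, r
import cv2,pickle
F={}
for n in("scene","side","wrist"):
    f=viewer.grab_frame(n);F[n]=f
    cv2.imwrite(f"pics/{n}0.png",f["pixels"][:,:,::-1]); print(n,f["position"],f["attitude"],f["mtx"].tolist() if hasattr(f["mtx"],'tolist') else f["mtx"],f["D"])
pickle.dump(F,open("f0.pkl","wb"))
s=sensors.state();print(s, r.grip_point_offset)
E
```

```text
pics
scene [ 0.188947   -0.96929121  0.93654822] [-2.36350336  0.59404978 -0.19609868] [[516.5677590723784, 0.0, 322.7142614779518], [0.0, 516.5677590723784, 210.4693667552678], [0.0, 0.0, 1.0]] [-0.15231628  0.          0.          0.          0.        ]
side [0.19287117 0.31294155 0.63058961] [-0.63519272  2.58905116 -1.28136713] [[470.46332399634406, 0.0, 313.9906935108219], [0.0, 470.46332399634406, 190.36139706674624], [0.0, 0.0, 1.0]] [0.03430252 0.         0.         0.         0.        ]
wrist [0.1847802  0.6288922  0.37288491] [2.38503049 1.55940382 0.25968519] [[305.4585490792229, 0.0, 323.0140284086232], [0.0, 305.4585490792229, 201.5562575596303], [0.0, 0.0, 1.0]] [-0.03293944  0.          0.          0.          0.        ]
{'time': 0.15, 'q': array([-1.22416459,  0.53697632, -0.00446058,  1.53864221,  0.0026183 ,
        1.06731398, -0.07120315]), 'joint_vel': array([ 0.00084899, -0.00269432,  0.00152193, -0.00388072,  0.00145972,
        0.00218375,  0.00055761]), 'joint_torque': array([ 7.63485568e-04, -5.83785868e+01,  1.04944210e+00, -2.59349602e+01,
        1.25052076e-02,  6.57121302e-03, -1.03002168e-05]), 'ee_pos': array([0.2605874 , 0.59494437, 0.23062595]), 'ee_rot': array([-6.43696860e-01, -3.07476615e+00,  2.07838553e-03]), 'ft_force': array([-0.08570644, -0.39989915,  0.17210475]), 'wrist_torque': array([-0.01799095,  0.05634533, -0.02411094]), 'gripper_force': 0.0, 'width': 0.9998261056603948} 0.0187
```

View pics/scene0.png

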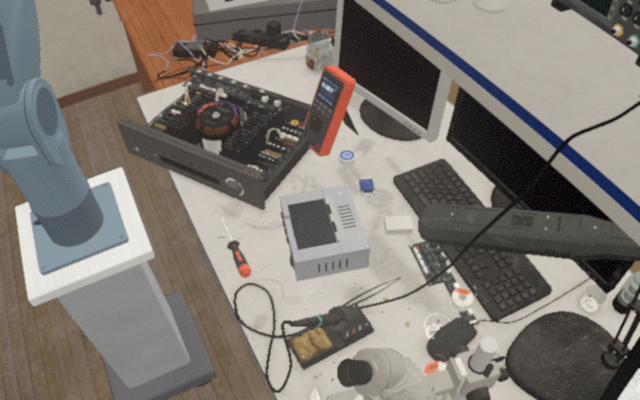

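View pics/side0.png

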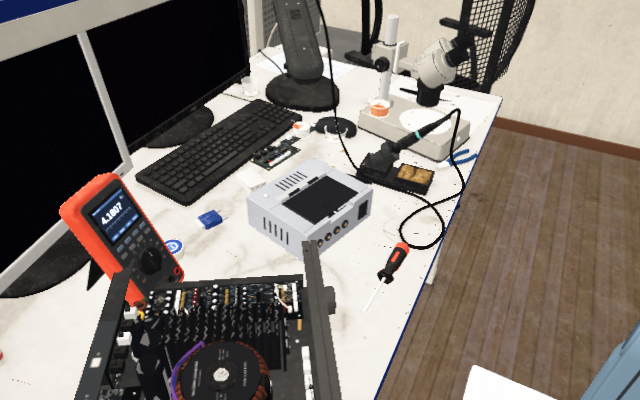

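The scene view shows the box at about (325,232) with its black flap at (312,222). The side view shows the flap at (318,198) and the sockets at about (335,235). The route across the amplifier needs some height. I'll cast the flap contour onto z=0.075.

```bash
cat > h.py <<'E'
import numpy as np,cv2
from scipy.spatial.transform import Rotation as R
def cast(f,px,z):
    n=cv2.undistortPoints(np.float64(px).reshape(-1,1,2),f["mtx"],np.float64(f["D"])).reshape(-1,2)
    d=R.from_rotvec(f["attitude"]).apply(np.c_[n,np.ones(len(n))]); o=np.asarray(f["position"])
    return o+d*((z-o[2])/d[:,2])[:,None]
def proj(f,P):
    Rm=R.from_rotvec(f["attitude"]).inv(); c=Rm.apply(np.atleast_2d(P)-f["position"])
    return cv2.projectPoints(c,np.zeros(3),np.zeros(3),f["mtx"],np.float64(f["D"]))[0].reshape(-1,2)
def dark(f,seed,thr=60):
    m=(f["pixels"].max(2)<thr).astype(np.uint8)
    n,l,s,c=cv2.connectedComponentsWithStats(m)
    k=l[seed[1],seed[0]]; cs,_=cv2.findContours((l==k).astype(np.uint8),0,cv2.CHAIN_APPROX_NONE)
    return max(cs,key=cv2.contourArea).reshape(-1,2)
E
python3 - <<'E'
import pickle;from h import *
F=pickle.load(open("f0.pkl","rb"))
for n,s in(("scene",(312,222)),("side",(318,198))):
    c=dark(F[n],s);P=cast(F[n],c,.075)[:,:2]
    b=cv2.minAreaRect((P*1000).astype(np.float32));print(n,len(c),b,cv2.boxPoints(b).tolist())
    # outer box: bright/grey component is unreliable; just the flap
E
python3 -c "
import cv2
a=cv2.imread('pics/scene0.png')[180:290,260:390];b=cv2.imread('pics/side0.png')[150:270,235:385]
cv2.imwrite('pics/crop1.png',cv2.hconcat([cv2.resize(a,(400,340),interpolation=2),cv2.resize(b,(400,340),interpolation=2)]))"
```

```text
scene 3313 ((593.0951538085938, 37.6004638671875), (1604.379638671875, 2595.310791015625), 59.59987258911133) [[-932.0855712890625, 2.36163330078125], [1306.4024658203125, -1310.958251953125], [2118.27587890625, 72.83929443359375], [-120.212158203125, 1386.1591796875]]
side 152 ((481.2173767089844, -319.88006591796875), (124.11386108398438, 87.4047622680664), 74.62883758544922) [[422.6287841796875, -368.1329345703125], [506.9069519042969, -391.3013916015625], [539.8059692382812, -271.627197265625], [455.5278015136719, -248.458740234375]]
```

View pics/crop1.png

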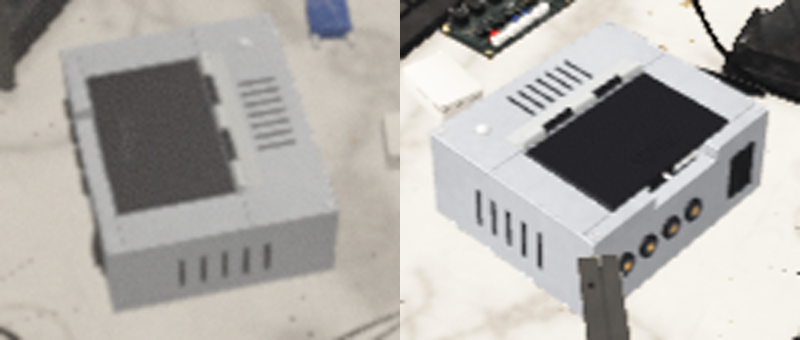

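The crop shows the flap clearly in both views: its hinges are on the far side and the notch is on the near rim. I'll refine it with the scene view and start travelling.

```bash
python3 - <<'E'
import pickle;from h import *
F=pickle.load(open("f0.pkl","rb"))
for t in(75,85,95,105):
    c=dark(F["scene"],(312,222),t)
    b=cv2.minAreaRect((cast(F["scene"],c,.075)[:,:2]*1000).astype(np.float32));print(t,len(c),b)
E
python3 -m handwheel '[{"jaw":0,"x":0,"y":0,"z":-40,"yaw":-8.5},{"jaw":0,"x":0,"y":0,"z":-40,"yaw":0},{"jaw":0,"x":-35,"y":-30,"z":-20,"yaw":0},{"jaw":0,"x":-35,"y":-35,"z":0,"yaw":0},{"jaw":0,"x":-35,"y":-35,"z":0,"yaw":0},{"jaw":0,"x":-35,"y":-35,"z":0,"yaw":0},{"jaw":0,"x":-35,"y":-35,"z":0,"yaw":0},{"jaw":0,"x":-35,"y":-35,"z":0,"yaw":0}]'
```

```text
75 3343 ((546.4290161132812, 57.478271484375), (1597.7967529296875, 2507.2421875), 59.152618408203125)
85 157 ((484.3650817871094, -320.1649169921875), (121.99508666992188, 79.97669982910156), 74.66749572753906)
95 164 ((487.2398986816406, -321.09686279296875), (123.61978912353516, 88.16346740722656), 74.62006378173828)
105 161 ((487.257568359375, -321.0559387207031), (124.39350128173828, 89.28433990478516), 74.78849792480469)
time: 0.95
ee_pos: [0.4103, 0.3408, 0.3311]
ee_rot: [-0.414, -3.114, 0.0]
ft_force: [0.7, 0.5, 0.2]
width: 0.004
gripper_force: 0.0
```

```bash
python3 -m handwheel '[{"jaw":0,"x":-17,"y":-46,"z":0,"yaw":0},{"jaw":0,"x":-17,"y":-46,"z":0,"yaw":0},{"jaw":0,"x":-17,"y":-46,"z":0,"yaw":0},{"jaw":0,"x":-17,"y":-46,"z":0,"yaw":0},{"jaw":0,"x":-17,"y":-46,"z":0,"yaw":0},{"jaw":0,"x":-17,"y":-46,"z":0,"yaw":0},{"jaw":0,"x":-17,"y":-46,"z":0,"yaw":0},{"jaw":0,"x":-17,"y":-46,"z":0,"yaw":0}]'
python3 -m handwheel '[{"jaw":0,"x":-17,"y":-46,"z":20,"yaw":0},{"jaw":0,"x":-17,"y":-46,"z":20,"yaw":0},{"jaw":0,"x":-17,"y":-46,"z":20,"yaw":0},{"jaw":0,"x":-17,"y":-46,"z":20,"yaw":0},{"jaw":0,"x":-17,"y":-46,"z":0,"yaw":0},{"jaw":0,"x":0,"y":0,"z":0,"yaw":0},{"jaw":0,"x":0,"y":0,"z":0,"yaw":0}]'
python3 - <<'E'
from h import *;from cell import sensors,viewer
f=viewer.grab_frame("wrist");cv2.imwrite("pics/w1.png",f["pixels"][:,:,::-1])
s=sensors.state();print(s["ee_pos"],s["ft_force"],s["time"])
o=np.array([.5276,-.3322]);x=np.array([.9643,-.2647]);y=np.array([.2647,.9643])
pts=[np.r_[o-a*x+b*y,.075] for a,b in((4,0),(87,0),(4,63),(87,63),(4,-63),(87,-63)) for a,b in[(a/1000,b/1000)]]
print(proj(f,pts).round(1).tolist())
p=proj(f,np.r_[o-.045*x,.075])[0].astype(int)
c=dark(f,tuple(p),80);print(cv2.minAreaRect((cast(f,c,.075)[:,:2]*1000).astype(np.float32)))
E
```

```text
time: 1.75
ee_pos: [0.4445, -0.0499, 0.3313]
ee_rot: [0.414, 3.114, 0.001]
ft_force: [1.8, -0.3, 0.5]
width: 0.001
gripper_force: 0.0
time: 2.45
ee_pos: [0.4652, -0.2822, 0.2553]
ee_rot: [-0.418, -3.113, 0.0]
ft_force: [-0.1, 0.4, -0.7]
width: 0.001
gripper_force: 0.0
[ 0.46569493 -0.28067561  0.25536696] [ 0.69738994  1.09236895 -1.06878426] 2.5
[[295.8, 234.7], [293.5, 164.4], [350.0, 234.7], [352.2, 164.4], [241.7, 234.6], [235.1, 164.4]]
((484.6454162597656, -318.7568054199219), (123.51641082763672, 82.7520980834961), 74.7191390991211)
```

View pics/w1.png

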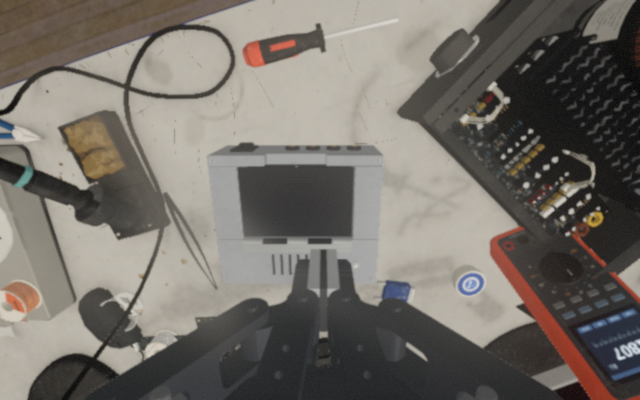

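The wrist view shows the flap at (297,202), agreeing with the other two views to about 1.5 mm. I'll go down over flap_press.

```bash
python3 -m handwheel '[{"jaw":0,"x":-6,"y":-32,"z":30,"yaw":0},{"jaw":0,"x":0,"y":0,"z":45,"yaw":0},{"jaw":0,"x":0,"y":0,"z":45,"yaw":0},{"jaw":0,"x":0,"y":0,"z":35,"yaw":0},{"jaw":0,"x":0,"y":0,"z":10,"yaw":0},{"jaw":0,"x":0,"y":0,"z":0,"yaw":0},{"jaw":0,"x":0,"y":0,"z":0,"yaw":0}]'
```

```text
time: 3.2
ee_pos: [0.4646, -0.3137, 0.0924]
ee_rot: [0.412, 3.112, -0.001]
ft_force: [0.4, -0.1, 0.2]
width: 0.001
gripper_force: 0.0
```

```bash
python3 -m handwheel '[{"jaw":0,"x":0,"y":0,"z":8,"yaw":0},{"jaw":0,"x":0,"y":0,"z":6,"yaw":0},{"jaw":0,"x":0,"y":0,"z":4,"yaw":0},{"jaw":0,"x":0,"y":0,"z":3,"yaw":0},{"jaw":0,"x":0,"y":0,"z":2,"yaw":0},{"jaw":0,"x":0,"y":0,"z":0,"yaw":0}]'
```

```text
time: 3.8
ee_pos: [0.4645, -0.314, 0.0686]
ee_rot: [0.414, 3.112, -0.0]
ft_force: [0.3, 3.2, 10.9]
width: 0.002
gripper_force: 5.6
```

```bash
python3 -m handwheel '[{"jaw":0,"x":0,"y":0,"z":-40,"yaw":0},{"jaw":0,"x":5,"y":0,"z":-45,"yaw":0},{"jaw":0,"x":15,"y":0,"z":-45,"yaw":0},{"jaw":0,"x":15,"y":0,"z":-20,"yaw":0},{"jaw":0,"x":0,"y":0,"z":0,"yaw":0},{"jaw":0,"x":0,"y":0,"z":0,"yaw":0},{"jaw":0,"x":0,"y":0,"z":0,"yaw":0},{"jaw":0,"x":0,"y":0,"z":0,"yaw":0}]'
W='[{"jaw":0,"x":0,"y":0,"z":0,"yaw":0}]'
for i in 1 2 3 4 5; do python3 -m handwheel '[{"jaw":0,"x":0,"y":0,"z":0,"yaw":0},{"jaw":0,"x":0,"y":0,"z":0,"yaw":0},{"jaw":0,"x":0,"y":0,"z":0,"yaw":0},{"jaw":0,"x":0,"y":0,"z":0,"yaw":0},{"jaw":0,"x":0,"y":0,"z":0,"yaw":0},{"jaw":0,"x":0,"y":0,"z":0,"yaw":0},{"jaw":0,"x":0,"y":0,"z":0,"yaw":0},{"jaw":0,"x":0,"y":0,"z":0,"yaw":0}]' | head -2; done
python3 - <<'E'
from h import *;from cell import sensors,viewer
import pickle
F={n:viewer.grab_frame(n) for n in("wrist","side","scene")};pickle.dump(F,open("f1.pkl","wb"))
w=F["wrist"]["pixels"][:,:,::-1]
H=np.array([.5285,-.3316]);x=np.array([.9643,-.2647]);y=np.array([.2647,.9643])
P=[np.r_[H-.036*x+b*y,z] for b in(-.036,0,.036) for z in(.065,.057)]
for n in F: print(n,proj(F[n],P).round(1).tolist())
p=proj(F["wrist"],P[2])[0].astype(int)
a=w[p[1]-80:p[1]+70,p[0]-100:p[0]+100];p=proj(F["side"],P[2])[0].astype(int)
b=F["side"]["pixels"][p[1]-60:p[1]+60,p[0]-80:p[0]+80,::-1]
print(a.shape);cv2.imwrite("pics/c2.png",cv2.hconcat([cv2.resize(a,(400,300),interpolation=2),cv2.resize(b,(400,300),interpolation=2)]))
E
```

```text
time: 4.6
ee_pos: [0.4293, -0.3041, 0.2163]
ee_rot: [-0.413, -3.112, -0.001]
ft_force: [-0.6, -0.0, -0.2]
width: 0.002
gripper_force: 0.0
time: 5.4
ee_pos: [0.4295, -0.3045, 0.2177]
time: 6.2
ee_pos: [0.4295, -0.3045, 0.2177]
time: 7.0
ee_pos: [0.4295, -0.3045, 0.2177]
time: 7.8
ee_pos: [0.4295, -0.3045, 0.2177]
time: 8.6
ee_pos: [0.4295, -0.3045, 0.2177]
wrist [[289.4, 243.2], [290.1, 239.9], [322.9, 243.3], [322.9, 240.0], [356.4, 243.4], [355.6, 240.1]]
side [[328.8, 191.8], [328.6, 195.0], [316.5, 200.1], [316.4, 203.3], [303.6, 208.8], [303.6, 212.0]]
scene [[318.9, 237.3], [319.0, 239.6], [315.4, 224.7], [315.5, 227.0], [312.1, 212.5], [312.2, 214.8]]
(150, 200, 3)
```

View pics/c2.png

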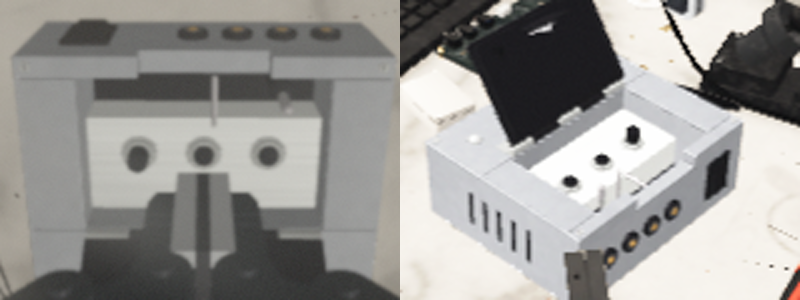

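The crop shows the flap fully open. The tripped button is the −y one, at about (290,243) in the wrist frame, matching the predicted (289.4,243.2). I'll move over it.

```bash
python3 -m handwheel '[{"jaw":0,"x":-33,"y":-18,"z":0,"yaw":0},{"jaw":0,"x":-33.5,"y":-18,"z":20,"yaw":0},{"jaw":0,"x":0,"y":0,"z":40,"yaw":0},{"jaw":0,"x":0,"y":0,"z":40,"yaw":0},{"jaw":0,"x":0,"y":0,"z":30,"yaw":0},{"jaw":0,"x":0,"y":0,"z":0,"yaw":0},{"jaw":0,"x":0,"y":0,"z":0,"yaw":0},{"jaw":0,"x":0,"y":0,"z":0,"yaw":0}]'
python3 - <<'E'
from h import *;from cell import viewer
b=viewer.grab_frame("side")["pixels"][150:240,255:375,::-1];w=viewer.grab_frame("wrist")["pixels"][150:330,220:460,::-1]
cv2.imwrite("pics/c3.png",cv2.hconcat([cv2.resize(w,(400,300),interpolation=2),cv2.resize(b,(400,300),interpolation=2)]))
E
```

```text
time: 9.55
ee_pos: [0.4854, -0.3577, 0.0897]
ee_rot: [0.414, 3.111, -0.002]
ft_force: [0.7, -0.1, 0.4]
width: -0.002
gripper_force: 0.0
```

View pics/c3.png

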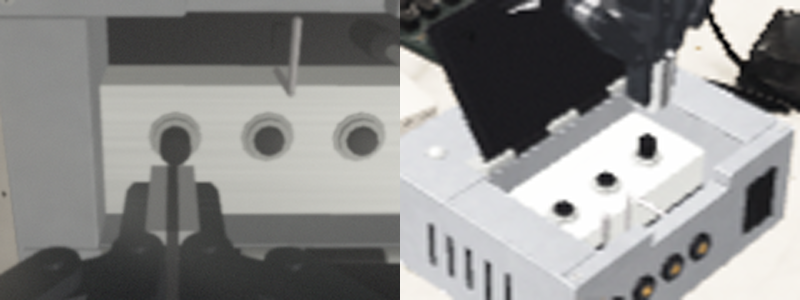

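The fingers are lined up with the tripped button at (175,147) to about 1 mm, so I'll press.

```bash
python3 -m handwheel '[{"jaw":0,"x":0.5,"y":0,"z":15,"yaw":0},{"jaw":0,"x":0,"y":0,"z":8,"yaw":0},{"jaw":0,"x":0,"y":0,"z":5,"yaw":0},{"jaw":0,"x":0,"y":0,"z":3,"yaw":0},{"jaw":0,"x":0,"y":0,"z":2.5,"yaw":0},{"jaw":0,"x":0,"y":0,"z":0,"yaw":0}]'
```

```text
time: 10.25
ee_pos: [0.4834, -0.3562, 0.0567]
ee_rot: [-0.415, -3.114, -0.004]
ft_force: [-8.3, 7.3, 31.3]
width: 0.002
gripper_force: 15.2
```

```bash
python3 -m handwheel '[{"jaw":0,"x":0,"y":0,"z":-40,"yaw":0},{"jaw":0,"x":0,"y":0,"z":-45,"yaw":0},{"jaw":0,"x":5,"y":0,"z":-45,"yaw":0},{"jaw":0,"x":15,"y":0,"z":-45,"yaw":0},{"jaw":0,"x":0,"y":0,"z":-45,"yaw":0},{"jaw":0,"x":0,"y":0,"z":0,"yaw":0},{"jaw":0,"x":0,"y":0,"z":0,"yaw":0}]'
python3 - <<'E'
from h import *;from cell import viewer
b=viewer.grab_frame("side")["pixels"][120:240,225:385,::-1];w=viewer.grab_frame("wrist")["pixels"][120:330,200:480,::-1]
cv2.imwrite("pics/c4.png",cv2.hconcat([cv2.resize(w,(400,300),interpolation=2),cv2.resize(b,(400,300),interpolation=2)]))
E
```

```text
time: 10.95
ee_pos: [0.4649, -0.3515, 0.275]
ee_rot: [0.414, 3.112, -0.001]
ft_force: [0.4, 1.0, -1.1]
width: 0.002
gripper_force: 0.0
```

View pics/c4.png

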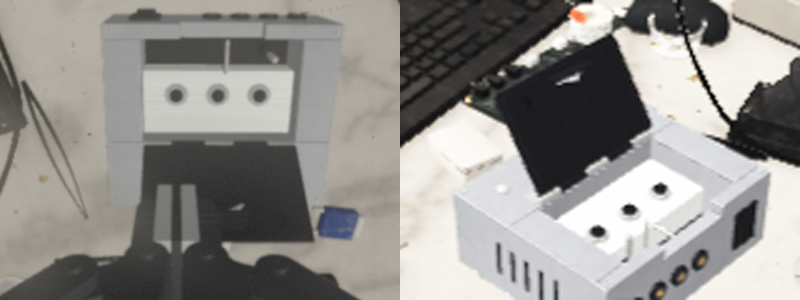

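All three buttons now sit level in both views and the flap is standing open. Before going behind the flap, I'll check where the elevated black lamp head at scene (425,222) is.

Run:
```python
import pickle;from h import *
F=pickle.load(open("f1.pkl","rb"))
for z in(.1,.2,.3,.4,.5,.6):
    P=cast(F["scene"],[[425,222],[520,215]],z);print(z,P.round(3).tolist(),proj(F["side"],P).round(0).tolist())
```

```text
0.1 [[0.687, -0.453, 0.1], [0.88, -0.537, 0.1]] [[265.0, 129.0], [216.0, 94.0]]
0.2 [[0.628, -0.514, 0.2], [0.798, -0.588, 0.2]] [[303.0, 82.0], [254.0, 55.0]]
0.3 [[0.568, -0.576, 0.3], [0.715, -0.64, 0.3]] [[343.0, 31.0], [295.0, 11.0]]
0.4 [[0.508, -0.638, 0.4], [0.632, -0.692, 0.4]] [[387.0, -24.0], [341.0, -38.0]]
0.5 [[0.449, -0.7, 0.5], [0.55, -0.744, 0.5]] [[435.0, -86.0], [392.0, -93.0]]
0.6 [[0.389, -0.761, 0.6], [0.467, -0.795, 0.6]] [[489.0, -154.0], [450.0, -156.0]]
```

The head's nearest end is at about (0.62,−0.52,0.2), some 17 cm from my target, which leaves enough room. I'll go over and behind the flap.

```bash
python3 -m handwheel '[{"jaw":0,"x":-30,"y":18,"z":0,"yaw":0},{"jaw":0,"x":-40,"y":18,"z":0,"yaw":0},{"jaw":0,"x":-40,"y":0,"z":0,"yaw":0},{"jaw":0,"x":-31,"y":0,"z":0,"yaw":0},{"jaw":0,"x":0,"y":0,"z":40,"yaw":0},{"jaw":0,"x":0,"y":0,"z":40,"yaw":0},{"jaw":0,"x":0,"y":0,"z":40,"yaw":0},{"jaw":0,"x":0,"y":0,"z":15,"yaw":0}]'
python3 -m handwheel '[{"jaw":0,"x":0,"y":0,"z":0,"yaw":0},{"jaw":0,"x":0,"y":0,"z":0,"yaw":0}]'
python3 - <<'E'
from h import *;from cell import viewer
b=viewer.grab_frame("side")["pixels"][60:260,185:425,::-1];w=viewer.grab_frame("scene")["pixels"][120:300,200:440,::-1]
cv2.imwrite("pics/c5.png",cv2.hconcat([cv2.resize(w,(400,300),interpolation=2),cv2.resize(b,(400,333),interpolation=2)[:300]]))
E
```

```text
time: 11.85
ee_pos: [0.6067, -0.3512, 0.1325]
ee_rot: [-0.413, -3.105, -0.006]
ft_force: [-0.7, 1.0, -1.3]
width: -0.006
gripper_force: 0.0
time: 12.05
ee_pos: [0.6105, -0.3541, 0.1402]
ee_rot: [0.414, 3.113, -0.001]
ft_force: [0.5, -1.1, 0.3]
width: 0.001
gripper_force: 0.0
```

View pics/c5.png

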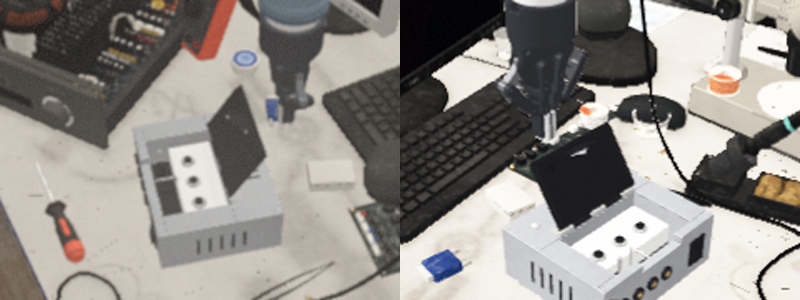

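The fingers are behind the open flap, near scene crop (290,105), with nothing else touched. I'll push it over towards the robot.

```bash
python3 -m handwheel '[{"jaw":0,"x":10,"y":0,"z":7,"yaw":0},{"jaw":0,"x":12,"y":0,"z":0,"yaw":0},{"jaw":0,"x":10,"y":0,"z":0,"yaw":0},{"jaw":0,"x":10,"y":0,"z":0,"yaw":0},{"jaw":0,"x":10,"y":0,"z":0,"yaw":0},{"jaw":0,"x":10,"y":0,"z":0,"yaw":0},{"jaw":0,"x":10,"y":0,"z":0,"yaw":0},{"jaw":0,"x":0,"y":0,"z":0,"yaw":0}]'
python3 -m handwheel '[{"jaw":0,"x":8,"y":0,"z":0,"yaw":0},{"jaw":0,"x":8,"y":0,"z":0,"yaw":0},{"jaw":0,"x":8,"y":0,"z":0,"yaw":0},{"jaw":0,"x":8,"y":0,"z":0,"yaw":0},{"jaw":0,"x":0,"y":0,"z":0,"yaw":0}]'
```

```text
time: 12.95
ee_pos: [0.5385, -0.3343, 0.132]
ee_rot: [-0.416, -3.112, -0.001]
ft_force: [-0.0, -1.2, 0.6]
width: 0.0
gripper_force: 0.1
time: 13.45
ee_pos: [0.5079, -0.3259, 0.1321]
ee_rot: [-0.415, -3.112, -0.001]
ft_force: [0.4, -0.3, 0.3]
width: -0.004
gripper_force: 0.1
```

```bash
python3 -m handwheel '[{"jaw":0,"x":10,"y":0,"z":4,"yaw":0},{"jaw":0,"x":10,"y":0,"z":6,"yaw":0},{"jaw":0,"x":8,"y":0,"z":8,"yaw":0},{"jaw":0,"x":8,"y":0,"z":11,"yaw":0},{"jaw":0,"x":5,"y":0,"z":9,"yaw":0},{"jaw":0,"x":3,"y":0,"z":8,"yaw":0},{"jaw":0,"x":2,"y":0,"z":6,"yaw":0},{"jaw":0,"x":0,"y":0,"z":0,"yaw":0}]'
python3 - <<'E'
from h import *;from cell import viewer
b=viewer.grab_frame("side")["pixels"][90:270,205:445,::-1];w=viewer.grab_frame("scene")["pixels"][150:300,220:420,::-1]
cv2.imwrite("pics/c6.png",cv2.hconcat([cv2.resize(w,(400,300),interpolation=2),cv2.resize(b,(400,300),interpolation=2)]))
E
```

```text
time: 14.25
ee_pos: [0.4642, -0.3138, 0.0792]
ee_rot: [-0.414, -3.112, -0.001]
ft_force: [-0.2, 0.4, 1.1]
width: 0.002
gripper_force: 0.5
```

View pics/c6.png

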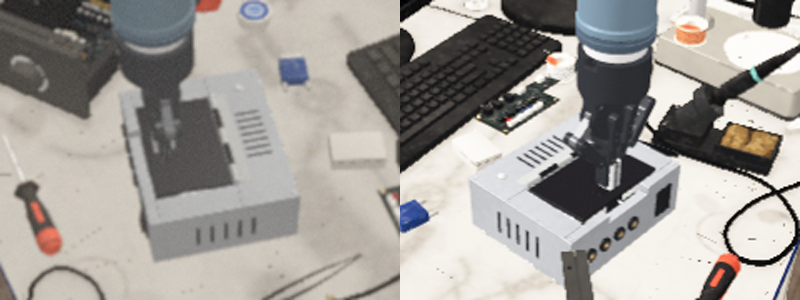

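The flap is down under the fingertips, nearly flush. I'll press it to the stop, check the force, then lift.

```bash
python3 -m handwheel '[{"jaw":0,"x":0,"y":0,"z":4,"yaw":0},{"jaw":0,"x":0,"y":0,"z":4,"yaw":0},{"jaw":0,"x":0,"y":0,"z":3,"yaw":0},{"jaw":0,"x":0,"y":0,"z":1.5,"yaw":0},{"jaw":0,"x":0,"y":0,"z":0,"yaw":0},{"jaw":0,"x":0,"y":0,"z":0,"yaw":0}]'
```

```text
time: 14.95
ee_pos: [0.4658, -0.3146, 0.0689]
ee_rot: [0.414, 3.113, 0.0]
ft_force: [-3.7, 1.8, 15.9]
width: 0.0
gripper_force: 8.0
```

```bash
python3 -m handwheel '[{"jaw":0,"x":0,"y":0,"z":-8,"yaw":0},{"jaw":0,"x":0,"y":0,"z":-30,"yaw":0},{"jaw":0,"x":0,"y":0,"z":-40,"yaw":0},{"jaw":0,"x":0,"y":0,"z":-40,"yaw":0},{"jaw":0,"x":10,"y":0,"z":-40,"yaw":0},{"jaw":0,"x":0,"y":0,"z":0,"yaw":0},{"jaw":0,"x":0,"y":0,"z":0,"yaw":0},{"jaw":0,"x":0,"y":0,"z":0,"yaw":0}]'
python3 -m handwheel '[{"jaw":0,"x":0,"y":0,"z":0,"yaw":0},{"jaw":0,"x":0,"y":0,"z":0,"yaw":0},{"jaw":0,"x":0,"y":0,"z":0,"yaw":0},{"jaw":0,"x":0,"y":0,"z":0,"yaw":0},{"jaw":0,"x":0,"y":0,"z":0,"yaw":0},{"jaw":0,"x":0,"y":0,"z":0,"yaw":0},{"jaw":0,"x":0,"y":0,"z":0,"yaw":0},{"jaw":0,"x":0,"y":0,"z":0,"yaw":0}]'|tail -3
python3 - <<'E'
from h import *;from cell import viewer
b=viewer.grab_frame("side")["pixels"][90:270,205:445,::-1];w=viewer.grab_frame("scene")["pixels"][150:300,220:420,::-1]
cv2.imwrite("pics/c7.png",cv2.hconcat([cv2.resize(w,(400,300),interpolation=2),cv2.resize(b,(400,300),interpolation=2)]))
E
```

```text
time: 15.75
ee_pos: [0.4551, -0.3109, 0.2245]
ee_rot: [-0.413, -3.113, -0.001]
ft_force: [0.1, 0.9, -0.1]
width: -0.002
gripper_force: 0.0
ft_force: [-0.1, -0.6, -0.5]
width: 0.0
gripper_force: 0.0
```

View pics/c7.png

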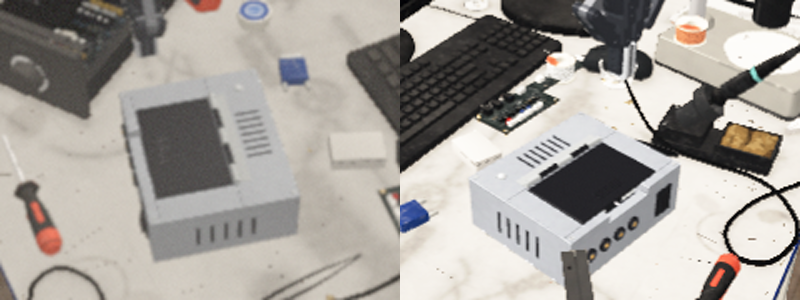

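The flap lies flush and stays shut untouched (crop (185,148)), and the loose things are where they were.

```bash
python3 -c "
from cell import r
print(r.hand_in())"
```

```text
the job is handed in; nothing more can be done
None
```

The job is handed in at about 17 s of the 58 s: the flap sprang open, the tripped breaker was pushed in and stayed in, and the flap is latched shut again; in the last pictures the loose things lie where they were, but `hand_in()` returned no verdict.

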